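# Run the deburring blade round the lamp ring's bore

### The job

Take the deburring tool out of the beech stand, dip its pin blade into the bore of the brass lamp holder's floating ring and run it round the whole edge, starting on the terminal-lug side and going anticlockwise seen from above until it is back on the lug side, slowly (10 to 15 seconds for the circle) and pressed outward with a light, steady 5 N or so, never more than 12 N. Then put the tool back upright in a free slot of the stand, shoulder down on the wood, and let go. Do not shift the nut driver or the parts lying around.

Things in the scene. Friction and masses are not known exactly. Their poses are not given: they have to be found in the camera images.
- deburrer: Deburring tool standing tip down in a slot. Origin at the blade's tip, z up to the handle, x and y square to the handle's flats. From the tip: round steel pin blade dia. 6 mm to 24 mm up, shank dia. 10 to 44 mm, shoulder disc dia. 34 from 44 to 48 mm, black square handle 24 x 24 mm from 48 to 104 mm, flat top. 0.11 kg. The blade works on any side: no need to turn the tool about its axis.
- stand: Fixed beech block 70 x 200 x 70 mm (x, y, z). Origin at the centre of its underside. Four slots in a row along its y, 46 mm apart: square upright pockets 21 x 21 mm, 60 mm deep. A tool hangs in its slot with the shoulder disc on the block's top, the deburrer's tip then 26 mm above the block's underside. One other slot holds the nut driver, two are free.
- stand_hole0 (a point): Centre of the mouth of slot 0, on the stand's top (70 mm high)
- stand_hole1 (a point): Centre of the mouth of slot 1, on the stand's top (70 mm high)
- stand_hole2 (a point): Centre of the mouth of slot 2, on the stand's top (70 mm high)
- stand_hole3 (a point): Centre of the mouth of slot 3, on the stand's top (70 mm high)
- lamp_holder: Brass lamp holder fixed on a 100 x 100 x 3 mm steel plate: a cup of outer dia. 72, inner dia. 64 mm, 50 mm high, open inside down to 15 mm height. Origin at the centre of its underside, z up, x towards the terminal lug, a 14 mm wide brass tongue sticking out 21 mm from the cup's side 30 mm up. On the cup lies the floating ring (see lamp_holder_mouth).
- lamp_holder_mouth (a point): Point on the cup's axis, 56 mm above the origin, level with the top of the flat brass floating ring (dia. 72, bore dia. 40, 5 mm thick). At rest the bore's centre is off this point by an unmeasured amount, up to 3.5 mm along x and along y: feel for it. Springs let the ring give sideways 1 mm per 2.5 N, up to 7 mm; it cannot tilt or sink. Run the blade with its tip 5 to 20 mm below this point.
- nut_driver: Nut driver with a round black handle 24 mm in diameter and domed top, standing in another slot of the stand, 95 mm long, its top 121 mm above the table. Leave it alone. Origin at its lower tip.
- reflector: Silver reflector dish, 110 mm across, 32 mm high, bystander. Origin at the centre of its underside.
- shutter_plate: Glossy black shutter plate 75 x 90 x 5 mm lying flat, bystander. Origin at the centre of its underside.
- bezel: Orange plastic bezel, open frame 120 x 100 x 14 mm lying flat, bystander. Origin at the centre of its underside.

How it is judged:
On the way, in this order (a step that is already met when the one before it is completed fails the run):
1. the deburring tool is lifted clear of the stand (z of deburrer in the frame of stand above 0.075 m), for 0.1 s.
2. the blade, 3 to 26 mm below the ring's top, presses on the bore edge with more than 1.5 N for 0.4 s on the lug side (x of deburrer in the frame of lamp_holder above 0.006 m and y of deburrer in the frame of lamp_holder between -0.006 and 0.006 m and z of deburrer in the frame of lamp_holder between 0.03 and 0.053 m and horizontal distance between deburrer and lamp_holder below 0.032 m and contact force between deburrer and lamp_holder above 1.5 N), for 0.4 s.
3. the blade, 3 to 26 mm below the ring's top, presses on the bore edge with more than 1.5 N for 0.4 s one eighth round anticlockwise (x of deburrer in the frame of lamp_holder above 0.006 m and y of deburrer in the frame of lamp_holder above 0.006 m and z of deburrer in the frame of lamp_holder between 0.03 and 0.053 m and horizontal distance between deburrer and lamp_holder below 0.032 m and contact force between deburrer and lamp_holder above 1.5 N), for 0.4 s.
4. the blade, 3 to 26 mm below the ring's top, presses on the bore edge with more than 1.5 N for 0.4 s a quarter round (x of deburrer in the frame of lamp_holder between -0.006 and 0.006 m and y of deburrer in the frame of lamp_holder above 0.006 m and z of deburrer in the frame of lamp_holder between 0.03 and 0.053 m and horizontal distance between deburrer and lamp_holder below 0.032 m and contact force between deburrer and lamp_holder above 1.5 N), for 0.4 s.
5. the blade, 3 to 26 mm below the ring's top, presses on the bore edge with more than 1.5 N for 0.4 s three eighths round (x of deburrer in the frame of lamp_holder below -0.006 m and y of deburrer in the frame of lamp_holder above 0.006 m and z of deburrer in the frame of lamp_holder between 0.03 and 0.053 m and horizontal distance between deburrer and lamp_holder below 0.032 m and contact force between deburrer and lamp_holder above 1.5 N), for 0.4 s.
6. the blade, 3 to 26 mm below the ring's top, presses on the bore edge with more than 1.5 N for 0.4 s half round (x of deburrer in the frame of lamp_holder below -0.006 m and y of deburrer in the frame of lamp_holder between -0.006 and 0.006 m and z of deburrer in the frame of lamp_holder between 0.03 and 0.053 m and horizontal distance between deburrer and lamp_holder below 0.032 m and contact force between deburrer and lamp_holder above 1.5 N), for 0.4 s.
7. the blade, 3 to 26 mm below the ring's top, presses on the bore edge with more than 1.5 N for 0.4 s five eighths round (x of deburrer in the frame of lamp_holder below -0.006 m and y of deburrer in the frame of lamp_holder below -0.006 m and z of deburrer in the frame of lamp_holder between 0.03 and 0.053 m and horizontal distance between deburrer and lamp_holder below 0.032 m and contact force between deburrer and lamp_holder above 1.5 N), for 0.4 s.
8. the blade, 3 to 26 mm below the ring's top, presses on the bore edge with more than 1.5 N for 0.4 s three quarters round (x of deburrer in the frame of lamp_holder between -0.006 and 0.006 m and y of deburrer in the frame of lamp_holder below -0.006 m and z of deburrer in the frame of lamp_holder between 0.03 and 0.053 m and horizontal distance between deburrer and lamp_holder below 0.032 m and contact force between deburrer and lamp_holder above 1.5 N), for 0.4 s.
9. the blade, 3 to 26 mm below the ring's top, presses on the bore edge with more than 1.5 N for 0.4 s seven eighths round (x of deburrer in the frame of lamp_holder above 0.006 m and y of deburrer in the frame of lamp_holder below -0.006 m and z of deburrer in the frame of lamp_holder between 0.03 and 0.053 m and horizontal distance between deburrer and lamp_holder below 0.032 m and contact force between deburrer and lamp_holder above 1.5 N), for 0.4 s.
10. the blade, 3 to 26 mm below the ring's top, presses on the bore edge with more than 1.5 N for 0.4 s back on the lug side, the circle closed (all of step 2), for 0.4 s.
At the end, for the whole second after the job is handed in: After the closed circle the deburring tool stands at rest in one of the stand's slots: tip within 8 mm of the slot's centre, shoulder down on the wood within 3 mm, upright within 0.08 rad, released ((horizontal distance between deburrer and stand_hole0 below 0.008 m or horizontal distance between deburrer and stand_hole1 below 0.008 m or horizontal distance between deburrer and stand_hole2 below 0.008 m or horizontal distance between deburrer and stand_hole3 below 0.008 m) and z of deburrer in the frame of stand between 0.022 and 0.029 m and angle between deburrer's own z axis and vertical below 0.08 rad and linear speed of deburrer below 0.02 m/s); the robot touches nothing.
It fails at once if the tool presses on the lamp holder with more than 12 N (contact force between deburrer and lamp_holder above 12 N).
It fails at once if the nut driver is shifted by more than 15 mm (distance of nut_driver from where it was at the start of the episode above 0.015 m).
It fails at once if the reflector dish is shifted by more than 15 mm (distance of reflector from where it was at the start of the episode above 0.015 m).
It fails at once if the shutter plate is shifted by more than 15 mm (distance of shutter_plate from where it was at the start of the episode above 0.015 m).
It fails at once if the bezel is shifted by more than 15 mm (distance of bezel from where it was at the start of the episode above 0.015 m).
It also fails if it takes over 72 s, if anything falls off the work surface, if the arm or the gripper's body presses on something with over 40 N, if the wrist force passes 120 N, or if a joint passes its speed limit or range.

### The arm

A 7-joint arm with a two-finger parallel gripper is mounted at the origin on the work surface. World frame = base frame: x ahead of the robot, y to its left, z up, the work surface at z = 0. Lengths are in m, angles in rad, forces in N, time in s.
With the tool pointing down it reaches from about 0.4 to 0.85 m from the base axis. Payload 4.5 kg.
Tool frame: the origin (TCP) lies midway between the tips of the shut fingers; the grasp point (between the pads) lies 19 mm behind it; z points along the fingers, y is the direction in which the jaws open and shut (so a half turn about z gives the same grasp; the last joint's range is limited). The gripper opens to 88 mm and grips with 3 to 60 N. Pads are 18 mm wide; open, the fingers measure 123 mm over their backs; the gripper's body (75 mm by 187 mm) begins 45 mm behind the grasp point.
Start: joints at [0.034, 0.689, -0.195, 1.565, 0.157, 0.902, -0.215], TCP at [0.625, 0, 0.239] pointing down, gripper open.
Joint ranges: [-3.01, 3.01], [-0.46, 2.08], [-1.47, 1.51], [0.13, 2.56], [-1, 4.14], [0.04, 2.09], [-2.66, 2.66]. Speed limits (rad/s): [2.57, 2.57, 3.14, 3.14, 3.14, 3.14, 3.14].

### API

Orientations are given as a unit quaternion [x, y, z, w].
In Python, from rig import bot gives the robot as it stands. The module is installed in compiled form; this text tells all that it offers.
- The arm moves only by the tool servo_tool, never from a script. Its argument "rows" is a list of rows, each a list of 7 numbers: the shift along the world's x, y, z in units of 25 mm (1.0 is 25 mm), then the turn, a rotation vector about the world's x, y, z in units of 6 degrees (1.0 is 6 degrees), then the opening, from 0 (shut) to 1 (fully open). A call has exactly 10 rows; each row shifts and turns the commanded pose from where the row before left it; what a row does not reach is not made up. A row lasts 1/8 s, in which the tool goes at most 62.5 mm and 10.7 degrees, less where a joint would pass 70% of its speed; a pose out of reach is approached as far as the arm can. A call is refused whole if a number of a shift passes 1 or a number of a turn 1, either way. A call with a gripper value outside its range is refused whole. The fingers move at their own pace and stop on an object; the grip force is fixed at half the most. Time passes only in rows, so rows that do not move let the fingers close, or fill a call up. It gives the time, the measured TCP pose, the force and the opening at its end, in the units of the state.
- bot.state(): the state, without advancing time (a new reading comes with each control period).
- bot.snapshot(name): name is "scene" or "side" or "wrist"; returns a dict with "frame" (400x640x3 uint8, red, green, blue), "vertical_fov" (degrees; the focal length in pixels is half the picture's height over the tangent of half this angle, whatever the lens; pixels are square), "cx", "cy" (the principal point, pixels), "dist_coeffs" ([k1, k2, p1, p2, k3] as OpenCV has them; the pictures are not rectified), "position" and "rotation" of the camera in the world. Camera axes: x right, y down, z forward; pixel columns grow to the right and rows downward; lengths in m; the calibration is good to about 2 mm. A picture is of the moment at which its call begins. There is no depth.
- bot.close_job(): hands the job in, once; it reports no verdict.
The state is a dict: "time_s": time; "joints": joint angles; "dq": joint speeds; "effort": joint torques, N m; "eef_pos": TCP position; "ee_rot": TCP orientation; "contact_force": force on the tool from outside, world axes, zero at the start; "torque": the same for the moment, N m; "width": opening from 0.0 (shut) to 1.0 (fully open).
Only numpy, scipy, OpenCV 4.12 (cv2) and the standard library are available. Lean on these libraries where they do the work, as an engineer would, in place of code of your own. Each camera call takes 0.05 s, during which the arm holds its last target.

## Working session

There is one attempt and no reset: what is moved stays moved. The work goes in short steps, Python scripts to look and compute and a tool call to move; the robot and the scene stay as the last step left them, time stands still between calls to the robot, and variables do not carry over. Pictures are saved under pics/ and viewed, and the job is handed in when it is done.

Besides the shell and the picture viewer there is one more tool, called after "Request:" in YAML: its name, and indented under it one key for each argument. servo_tool: Moves the arm, as the interface text tells. Its arguments: {"type":"object","properties":{"rows":{"type":"array"}},"required":["rows"]}

```bash
mkdir -p pics; python3 - <<'E'
from rig import bot
import cv2,json
print(bot.state())
for n in ["scene","side","wrist"]:
    s=bot.snapshot(n)
    cv2.imwrite(f"pics/{n}0.png",cv2.cvtColor(s["frame"],cv2.COLOR_RGB2BGR))
    print(n,{k:v for k,v in s.items() if k!="frame"})
E
```

```text
{'time_s': 0.0, 'joints': array([ 0.03383736,  0.68997367, -0.19451378,  1.56633433,  0.15727334,
        0.90248856, -0.21511994]), 'dq': array([ 0.00040957, -0.00031307, -0.00097785, -0.00181414,  0.00026831,
       -0.00050286,  0.00055481]), 'effort': array([ 3.38560185e-04, -5.27571630e+01, -1.26686912e+00, -1.53434461e+01,
       -5.26333472e-02,  6.56995355e-03,  1.65937727e-04]), 'eef_pos': array([ 6.24373466e-01, -6.58277281e-05,  2.37919042e-01]), 'ee_rot': array([ 7.07103234e-01,  7.07109746e-01, -6.79815702e-04, -6.01543294e-04]), 'contact_force': array([ 0.16485045,  0.55731791, -0.2012623 ]), 'torque': array([-0.02334119, -0.03209307, -0.01057021]), 'width': 1.0005395333845388}
scene {'vertical_fov': 48.42305779937996, 'cx': 324.5076190434319, 'cy': 193.78636775293938, 'dist_coeffs': array([-0.0207349,  0.       ,  0.       ,  0.       ,  0.       ]), 'position': array([ 1.07499205, -0.80214609,  0.90820533]), 'rotation': array([ 0.87517424,  0.26605114, -0.11903631, -0.38615695])}
side {'vertical_fov': 49.24688562617963, 'cx': 323.47684676208894, 'cy': 197.00830292130408, 'dist_coeffs': array([0.0142182, 0.       , 0.       , 0.       , 0.       ]), 'position': array([0.26211766, 0.71402773, 0.71060803]), 'rotation': array([-0.15060766,  0.88331717, -0.43601899,  0.08339994])}
wrist {'vertical_fov': 68.6991316483988, 'cx': 321.77355396251477, 'cy': 197.79601782500708, 'dist_coeffs': array([0.00854987, 0.        , 0.        , 0.        , 0.        ]), 'position': array([0.6253392 , 0.0700039 , 0.38419909]), 'rotation': array([ 9.90425236e-01,  1.82256925e-04, -1.42194764e-03,  1.38042734e-01])}
```

View pics/scene0.png

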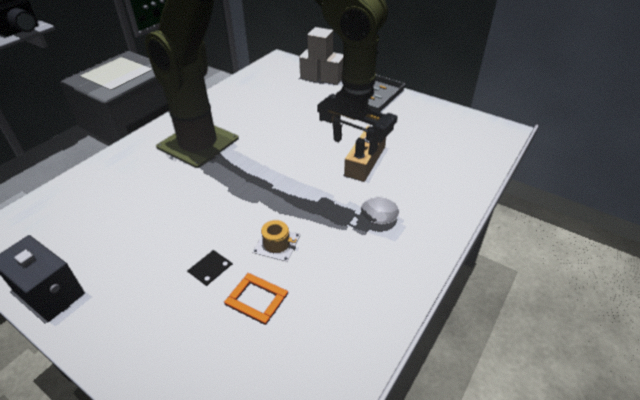

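View pics/side0.png

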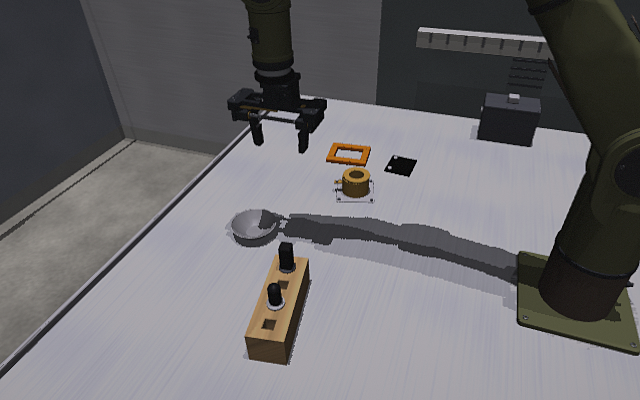

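View pics/wrist0.png

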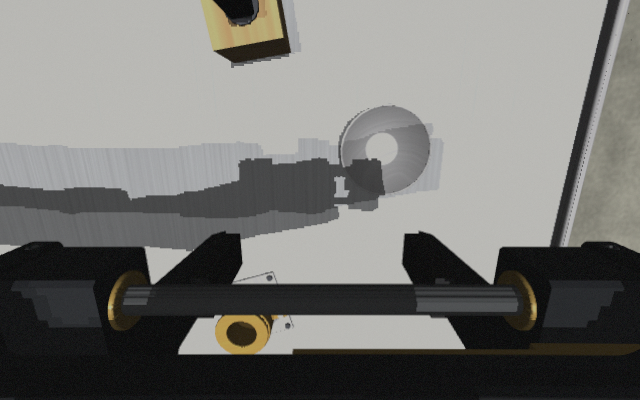

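The scene shows the stand around (365,155) in scene view and (280,310) in side view. The square-handled tool is in the far slot at side (286,256), the nut driver in the third slot at (275,295), and the free slots are at (283,285) and (269,325). The lamp holder is at side (355,183), with its lug towards (338,183).

```bash
cat > h.py <<'E'
import numpy as np,cv2
from scipy.spatial.transform import Rotation as R
from rig import bot
def K(s):
    f=200/np.tan(np.radians(s["vertical_fov"]/2)); return np.array([[f,0,s["cx"]],[0,f,s["cy"]],[0,0,1.]])
def ray(s,uv):
    p=cv2.undistortPoints(np.array([[uv]],float),K(s),s["dist_coeffs"])[0,0]
    return np.array(s["position"]),R.from_quat(s["rotation"]).apply([p[0],p[1],1.])
def onz(s,uv,z):
    c,d=ray(s,uv); return c+d*(z-c[2])/d[2]
def tri(obs):
    A=np.zeros((3,3));b=np.zeros(3)
    for s,uv in obs:
        c,d=ray(s,uv);d=d/np.linalg.norm(d);P=np.eye(3)-np.outer(d,d);A+=P;b+=P@c
    return np.linalg.solve(A,b)
def proj(s,X):
    Rm=R.from_quat(s["rotation"]).inv(); q=Rm.apply(np.array(X,float)-s["position"])
    return cv2.projectPoints(q.reshape(1,1,3),np.zeros(3),np.zeros(3),K(s),s["dist_coeffs"])[0][0,0]
def crop(s,x0,y0,x1,y1,k,name):
    f=cv2.cvtColor(s["frame"],cv2.COLOR_RGB2BGR)[y0:y1,x0:x1]
    cv2.imwrite(name,cv2.resize(f,None,fx=k,fy=k,interpolation=cv2.INTER_NEAREST))
E
python3 - <<'E'
from h import *
s=bot.snapshot("side");c=bot.snapshot("scene")
crop(s,230,230,330,370,4,"pics/s_stand.png")
crop(s,300,135,430,215,6,"pics/s_lamp.png")
crop(c,230,200,330,270,8,"pics/c_lamp.png")
import pickle;pickle.dump((s,c,bot.snapshot("wrist")),open("snap0.pkl","wb"))
for uv,z in [((286,248),.13),((275,305),.07),((269,324),.07),((283,285),.07),((357,173),.056)]: print(uv,onz(s,uv,z))
E
```

```text
(286, 248) [0.5425569  0.17374383 0.13      ]
(275, 305) [0.53034605 0.26156259 0.07      ]
(269, 324) [0.52277472 0.30282055 0.07      ]
(283, 285) [0.53599528 0.21303047 0.07      ]
(357, 173) [ 0.51433222 -0.21882849  0.056     ]
```

View pics/s_stand.png

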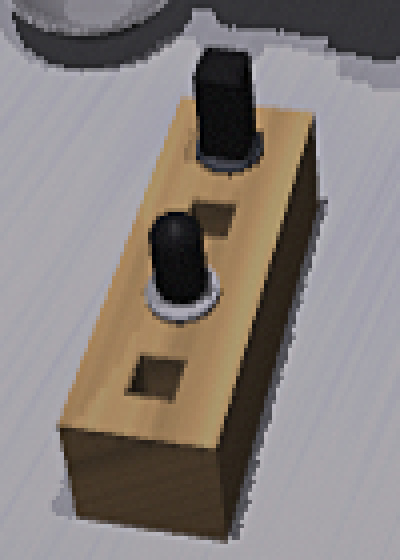

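View pics/s_lamp.png

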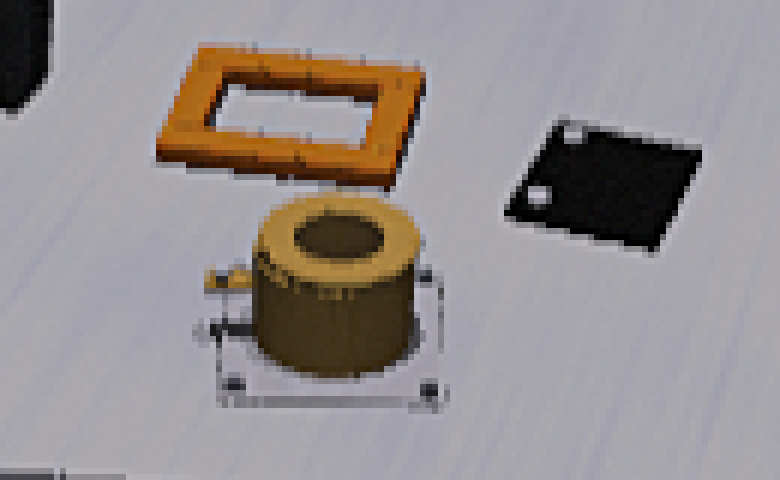

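View pics/c_lamp.png

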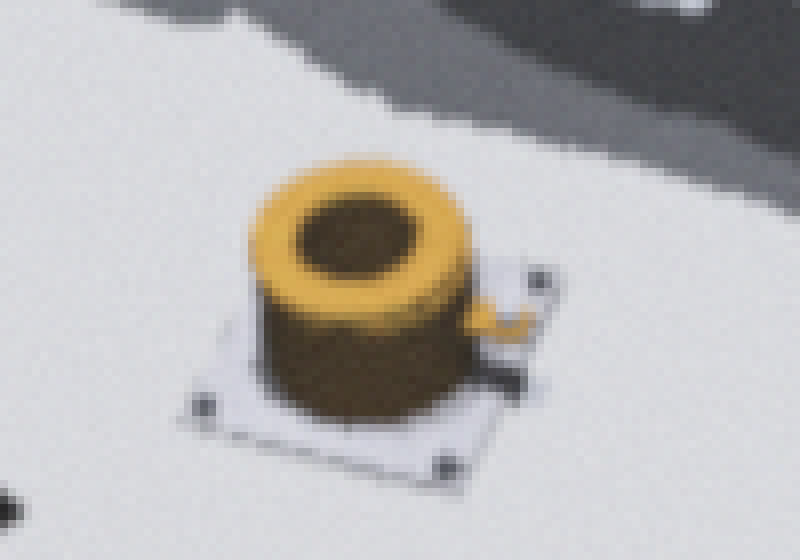

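```bash
python3 - <<'E'
from h import *
import pickle
s,c,w=pickle.load(open("snap0.pkl","rb"))
cs=[(62,428),(216,450),(315,113),(183,97)]
P=[onz(s,(230+(x-.5)/4,230+(y-.5)/4),.07)[:2] for x,y in cs]
print("stand corners",np.round(P,4), "sides",[round(float(np.linalg.norm(P[i]-P[i-1])),4) for i in range(4)],"centre",np.mean(P,0))
ax=(P[2]+P[3]-P[0]-P[1]);print("far dir yaw",np.degrees(np.arctan2(ax[1],ax[0])))
for n,(x,y) in {"hole1":(212,219),"hole3":(157,377)}.items(): print(n,onz(s,(230+x/4,230+y/4),.07))
# brass
for nm,im in (("side",s),("scene",c)):
    hsv=cv2.cvtColor(im["frame"],cv2.COLOR_RGB2HSV)
    m=cv2.inRange(hsv,(15,100,120),(28,255,255)); 
    if nm=="side": m[:165]=0;m[200:]=0;m[:,:330]=0;m[:,380:]=0
    else: m[:215]=0;m[246:]=0;m[:,:250]=0;m[:,310:]=0
    q=[(x,y) for y,x in np.argwhere(m)]
    cs,_=cv2.findContours(m,cv2.RETR_EXTERNAL,cv2.CHAIN_APPROX_NONE)
    k=max(cs,key=cv2.contourArea); print(nm,cv2.contourArea(k),cv2.boundingRect(k))
E
```

```text
stand corners [[0.5497 0.3398]
 [0.483  0.3281]
 [0.5156 0.1302]
 [0.5846 0.1415]] sides [0.2013, 0.0677, 0.2006, 0.0699] centre [0.53321595 0.2349147 ]
far dir yaw -80.32299401756437
hole1 [0.53625121 0.212457   0.07      ]
hole3 [0.5221325  0.30315164 0.07      ]
side 279.5 (342, 167, 28, 15)
scene 397.0 (262, 221, 27, 20)
```

Request:
servo_tool:
  rows:
    - [-0.8,0.6,0,0,0,0.4,1]
    - [-0.8,0.6,0,0,0,0.4,1]
    - [-0.8,0.6,0,0,0,0.4,1]
    - [-0.8,0.6,0,0,0,0.4,1]
    - [0,0,0,0,0,0,1]
    - [0,0,0,0,0,0,1]
    - [0,0,0,0,0,0,1]
    - [0,0,0,0,0,0,1]
    - [0,0,0,0,0,0,1]
    - [0,0,0,0,0,0,1]

```text
time_s: 1.55
eef_pos: [0.5451, 0.0599, 0.2387]
ee_rot: [0.646, 0.764, 0.0, 0.0]
contact_force: [-0.2, -0.5, -0.3]
width: 1.001
```

```bash
python3 - <<'E'
from h import *
w=bot.snapshot("wrist");cv2.imwrite("pics/w1.png",cv2.cvtColor(w["frame"],cv2.COLOR_RGB2BGR))
s=bot.snapshot("side");c=bot.snapshot("scene")
import pickle;pickle.dump((s,c,w),open("snap1.pkl","wb"))
print(bot.state()["eef_pos"],bot.state()["ee_rot"])
print(w["position"])
crop(c,330,120,410,190,8,"pics/c1.png")
for X in ([.5448,.1669,.13],[.5448,.1669,.07],[.5371,.2122,.07]): print(proj(w,X),proj(c,X),proj(s,X))
E
```

```text
[0.54501201 0.06000914 0.23872191] [ 6.45460477e-01  7.63793672e-01  1.08098526e-05 -1.80073540e-07]
[0.53408796 0.12898274 0.38490494]
[343.19892437  68.49552332] [358.58498216 138.68042319] [286.36533354 245.37782075]
[339.0556453   77.59558686] [357.6466131  154.60598064] [288.38061023 267.19809669]
[339.80217037  25.80187455] [362.87137112 146.55143363] [282.65028798 284.54286649]
```

View pics/w1.png

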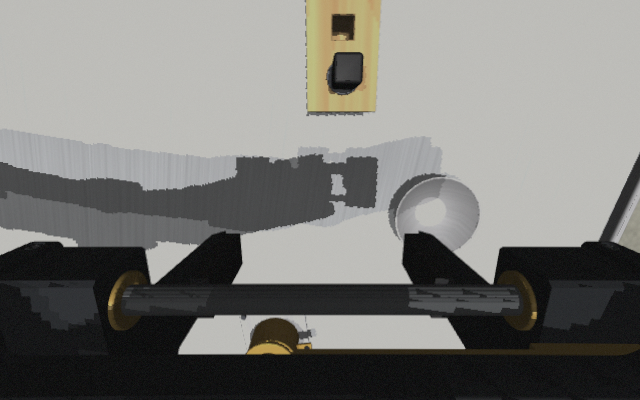

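View pics/c1.png

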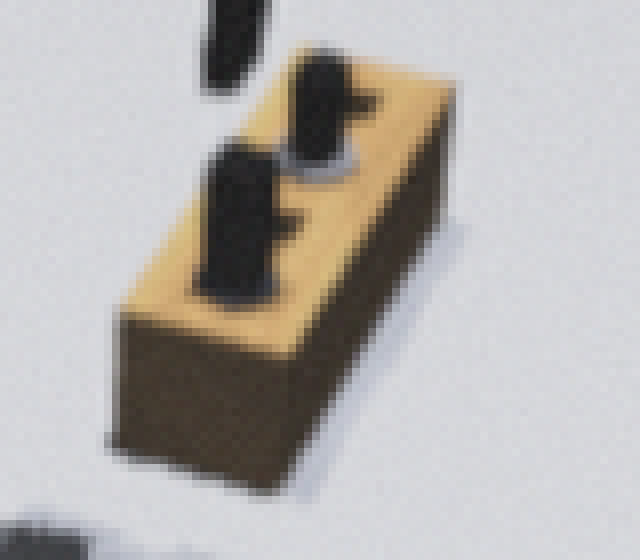

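```bash
python3 - <<'E'
from h import *
import pickle
s,c,w=pickle.load(open("snap1.pkl","rb"))
g=w["frame"].astype(int)
crop(w,295,0,395,125,6,"pics/w1z.png")
E
```

```text
(no output)
```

View pics/w1z.png

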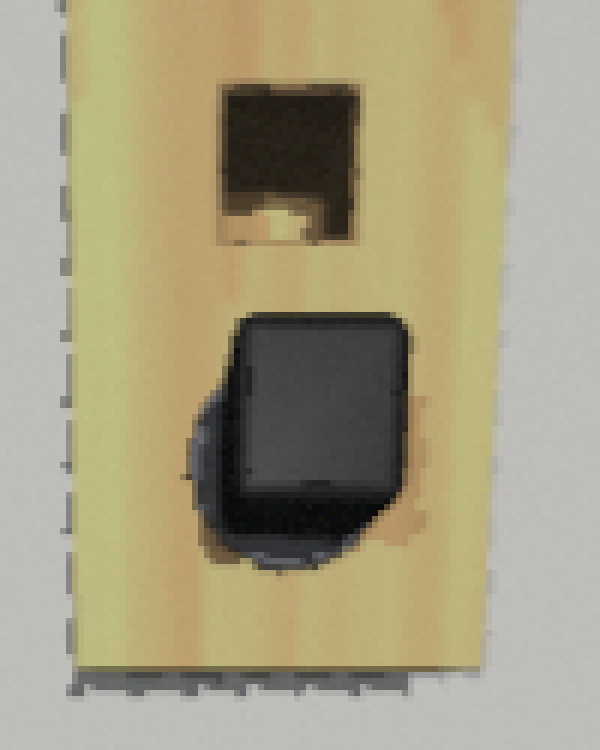

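```bash
python3 - <<'E'
from h import *
import pickle
s,c,w=pickle.load(open("snap1.pkl","rb"))
def q(pts,z): 
    P=np.array([onz(w,(295+x/6-.4,y/6-.4),z)[:2] for x,y in pts]); 
    d=P[1]-P[0]; print(np.round(P,4).tolist(),P.mean(0),"sides",[round(float(np.linalg.norm(P[i]-P[i-1])),4) for i in range(len(P))],"yaw",np.degrees(np.arctan2(d[1],d[0]))); 
q([(242,316),(407,318),(403,493),(240,493)],.13)
q([(221,85),(358,85),(356,243),(219,243)],.07)
q([(76,667),(482,667)],.07)
q([(193,470),(282,568)],.072)
E
```

```text
[[0.5361, 0.1774], [0.5577, 0.1808], [0.5615, 0.1596], [0.5398, 0.156]] [0.54877154 0.16846681] sides [0.0218, 0.0218, 0.0215, 0.0221] yaw 8.898775845020515
[[0.5274, 0.2208], [0.5487, 0.2244], [0.5528, 0.2024], [0.531, 0.1987]] [0.54001634 0.21158415] sides [0.0224, 0.0216, 0.0224, 0.0221] yaw 9.522851379471374
[[0.5183, 0.1302], [0.587, 0.1418]] [0.55267066 0.13601417] sides [0.0697, 0.0697] yaw 9.563981872015383
[[0.5327, 0.1643], [0.5501, 0.1517]] [0.5414288  0.15802477] sides [0.0215, 0.0215] yaw -35.93670386945666
```

The handle is square to the stand and gripper (zoomed handle centre about (323,405)). Two views agree on the slot within 4 mm, near (0.547,0.167). Next I move over it and down.

Request:
servo_tool:
  rows:
    - [0.02,0.86,0,0,0,0,1]
    - [0.02,0.86,0,0,0,0,1]
    - [0.02,0.86,0,0,0,0,1]
    - [0.02,0.86,0,0,0,0,1]
    - [0.02,0.86,0,0,0,0,1]
    - [0,0,-0.8,0,0,0,1]
    - [0,0,-1,0,0,0,1]
    - [0,0,-1,0,0,0,1]
    - [0,0,-1,0,0,0,1]
    - [0,0,-1,0,0,0,1]

```text
time_s: 2.95
eef_pos: [0.5477, 0.1677, 0.118]
ee_rot: [0.645, 0.764, 0.0, 0.0]
contact_force: [0.2, 0.3, -0.2]
width: 0.996
```

Request:
servo_tool:
  rows:
    - [0,0,-0.8,0,0,0,1]
    - [0,0,-0.4,0,0,0,1]
    - [0,0,-0.4,0,0,0,1]
    - [0,0,0,0,0,0,0]
    - [0,0,0,0,0,0,0]
    - [0,0,0,0,0,0,0]
    - [0,0,0,0,0,0,0]
    - [0,0,0,0,0,0,0]
    - [0,0,0,0,0,0,0]
    - [0,0,0,0,0,0,0]

```text
time_s: 4.2
eef_pos: [0.5476, 0.1675, 0.0788]
ee_rot: [0.645, 0.764, 0.0, 0.0]
contact_force: [0.1, 0.5, 0.0]
width: 0.27
```

Request:
servo_tool:
  rows:
    - [0,0,0,0,0,0,0]
    - [0,0,0.4,0,0,0,0]
    - [0,0,0.8,0,0,0,0]
    - [0,0,1,0,0,0,0]
    - [0,0,1,0,0,0,0]
    - [0,0,1,0,0,0,0]
    - [0,0,0.8,0,0,0,0]
    - [0,-0.6,0,0,0,0,0]
    - [0,-0.8,0,0,0,0,0]
    - [0,-0.8,0,0,0,0,0]

```text
time_s: 5.45
eef_pos: [0.5468, 0.1097, 0.2028]
ee_rot: [0.646, 0.763, -0.001, -0.0]
contact_force: [-0.2, 0.6, -0.9]
width: 0.271
```

```bash
python3 - <<'E'
from h import *
import pickle
s=bot.snapshot("side");c=bot.snapshot("scene");w=bot.snapshot("wrist")
pickle.dump((s,c,w),open("snap2.pkl","wb"))
print(bot.state()["eef_pos"],bot.state()["contact_force"],bot.state()["width"])
for n,i in(("side",s),("scene",c),("wrist",w)): cv2.imwrite(f"pics/{n}2.png",cv2.cvtColor(i["frame"],cv2.COLOR_RGB2BGR))
p=bot.state()["eef_pos"];t=p-[0,0,.0528];a,b=proj(s,t),proj(c,t);print(a,b)
a=a.astype(int);b=b.astype(int)
k1=cv2.resize(cv2.cvtColor(s["frame"],cv2.COLOR_RGB2BGR)[a[1]-45:a[1]+15,a[0]-33:a[0]+33],None,fx=6,fy=6)
k2=cv2.resize(cv2.cvtColor(c["frame"],cv2.COLOR_RGB2BGR)[b[1]-45:b[1]+15,b[0]-33:b[0]+33],None,fx=6,fy=6)
cv2.imwrite("pics/tip2.png",np.hstack([k1,k2]))
E
```

```text
[0.5473043  0.11000667 0.2031193 ] [ 0.69886054  0.13088251 -0.69382495] 0.27266470859009273
[296.01977643 218.88525828] [349.64245621 142.69543828]
```

View pics/tip2.png

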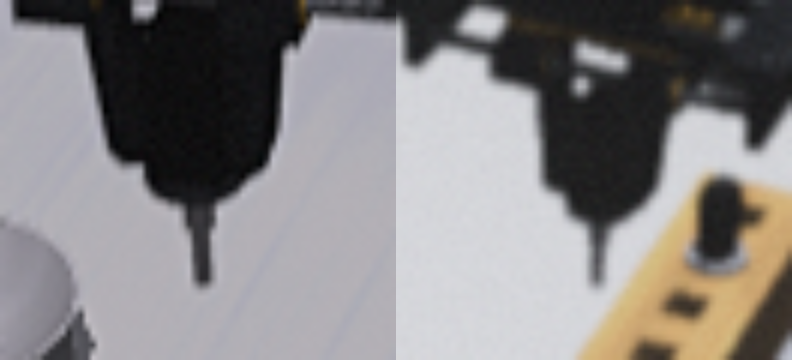

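View pics/wrist2.png

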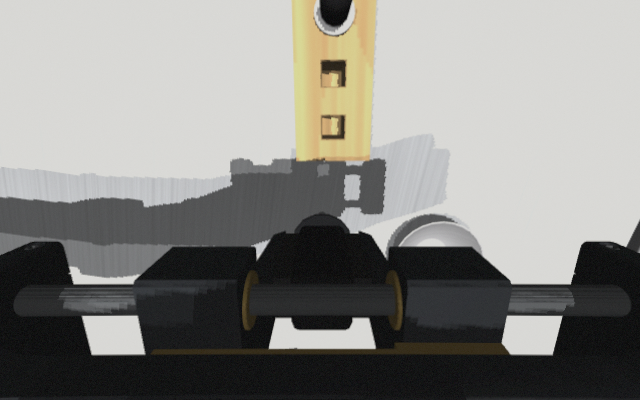

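```bash
python3 - <<'E'
from h import *
import pickle
s,c,w=pickle.load(open("snap2.pkl","rb"))
t=tri([(s,(296.6,220)),(c,(349.4,144))]);print("tip",t,"TCP .5473 .1100 .2031")
print("slot0",onz(w,(333,126),.07),"slot1",onz(w,(333,73),.07))
# lamp ring from side/scene: brass mask
for nm,im,(x0,y0,x1,y1) in (("side",s,(335,162,380,200)),("scene",c,(255,210,310,265))):
    f=im["frame"][y0:y1,x0:x1]; hsv=cv2.cvtColor(f,cv2.COLOR_RGB2HSV)
    cv2.imwrite(f"pics/m_{nm}.png",cv2.resize(np.hstack([cv2.inRange(hsv,(10,90,130),(30,255,255)),cv2.inRange(hsv,(10,60,20),(30,255,110))]),None,fx=8,fy=8,interpolation=0))
    crop(im,x0,y0,x1,y1,10,f"pics/l_{nm}.png")
E
```

```text
tip [0.54710007 0.10873897 0.14639735] TCP .5473 .1100 .2031
slot0 [0.54770609 0.16788848 0.07      ] slot1 [0.53991675 0.21258003 0.07      ]
```

View pics/m_side.png

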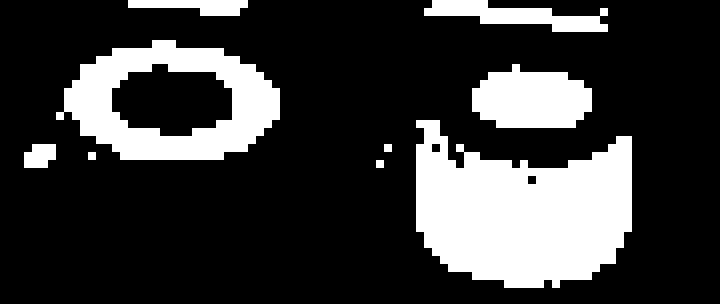

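View pics/l_side.png

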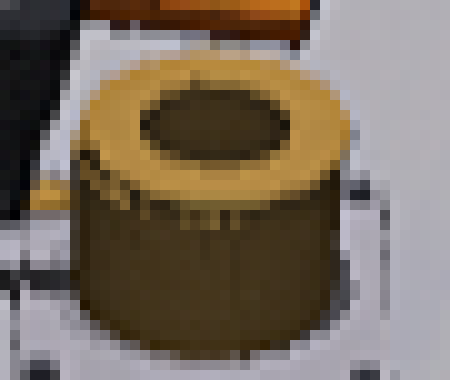

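View pics/l_scene.png

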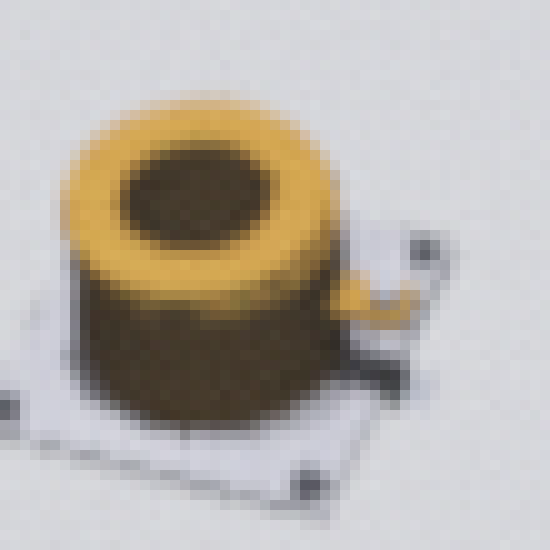

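```bash
python3 - <<'E'
from h import *
import pickle
s,c,w=pickle.load(open("snap0.pkl","rb"))
def pl(im,x0,y0,k,pts,z):
    P=np.array([onz(im,(x0+x/k-.5,y0+y/k-.5),z)[:2] for x,y in pts]);return P
def show(n,P):
    print(n,np.round(P,4).tolist(),"sides",[round(float(np.linalg.norm(P[i]-P[i-1])),4) for i in range(1,len(P))])
P=pl(c,230,200,8,[(180,418),(462,490),(562,268)],.003);show("plate scene",P);print("centre",(P[0]+P[2])/2)
d=P[2]-P[1];print("x dir yaw",np.degrees(np.arctan2(d[1],d[0])),np.degrees(np.arctan2(*(P[1]-P[0])[::-1])))
P=pl(c,230,200,8,[(203,405),(447,466),(540,280)],.003);show("holes scene",P);print("centre",(P[0]+P[2])/2)
P=pl(s,300,135,6,[(218,402),(443,405),(441,275)],.003);show("plate side",P);print("centre",(P[0]+P[2])/2)
P=pl(s,300,135,6,[(234,384),(430,391),(428,276),(224,279)],.003);show("holes side",P);print("centre",(P[0]+P[2])/2, P[1]-P[0])
print("lug tip side",pl(s,300,135,6,[(204,280)],.03),"scene",pl(c,230,200,8,[(535,325)],.03))
def ring(im,x0,y0,x1,y1,nm):
    f=im["frame"][y0:y1,x0:x1]; hsv=cv2.cvtColor(f,cv2.COLOR_RGB2HSV); m=cv2.inRange(hsv,(10,90,130),(30,255,255))
    cs,h=cv2.findContours(m,cv2.RETR_CCOMP,cv2.CHAIN_APPROX_NONE)
    for i,k in enumerate(cs):
        if len(k)<20: continue
        e=cv2.fitEllipse(k); ctr=(e[0][0]+x0,e[0][1]+y0)
        Q=np.array([onz(im,(p[0][0]+x0,p[0][1]+y0),.056)[:2] for p in k])
        # circle fit
        A=np.c_[2*Q,np.ones(len(Q))];sol=np.linalg.lstsq(A,(Q**2).sum(1),rcond=None)[0];r=np.sqrt(sol[2]+sol[:2]@sol[:2])
        print(nm,"outer" if h[0][i][3]<0 else "inner",np.round(ctr,1),"circle",np.round(sol[:2],4),"r",round(float(r),4))
ring(s,335,166,380,200,"side");ring(c,255,210,293,265,"scene")
E
```

```text
plate scene [[0.4861, -0.2745], [0.5822, -0.2467], [0.5515, -0.1499]] sides [0.1, 0.1016]
centre [ 0.51878736 -0.21215847]
x dir yaw 107.61777397603828 16.126894017499932
holes scene [[0.4888, -0.2659], [0.572, -0.2414], [0.5485, -0.1586]] sides [0.0868, 0.0862]
centre [ 0.51863006 -0.21224058]
plate side [[0.55, -0.1483], [0.456, -0.1777], [0.4819, -0.2734]] sides [0.0985, 0.0991]
centre [ 0.5159812  -0.21082306]
holes side [[0.5475, -0.1629], [0.464, -0.1856], [0.4875, -0.2707], [0.5772, -0.2381]] sides [0.0865, 0.0882, 0.0954]
centre [ 0.51745577 -0.21676509] [-0.08348986 -0.02276374]
lug tip side [[ 0.57342951 -0.19815463]] scene [[ 0.57472248 -0.19476645]]
side outer [356.  174.3] circle [ 0.5154 -0.2126] r 0.0332
side inner [356.1 174. ] circle [ 0.5154 -0.214 ] r 0.0221
scene outer [274.7 230.1] circle [ 0.5213 -0.2156] r 0.0347
scene inner [274.  229.3] circle [ 0.5183 -0.2148] r 0.0203
```

Request:
servo_tool:
  rows:
    - [-0.1,-1,0,0,0,0,0]
    - [-0.1,-1,0,0,0,0,0]
    - [-0.1,-1,0,0,0,0,0]
    - [-0.1,-1,0,0,0,0,0]
    - [-0.1,-1,0,0,0,0,0]
    - [-0.1,-1,0,0,0,0,0]
    - [-0.1,-1,0,0,0,0,0]
    - [-0.1,-1,0,0,0,0,0]
    - [-0.1,-1,0,0,0,0,0]
    - [-0.1,-1,0,0,0,0,0]

```text
time_s: 6.85
eef_pos: [0.5228, -0.1373, 0.2035]
ee_rot: [0.645, 0.764, 0.0, -0.0]
contact_force: [0.9, 0.4, -1.2]
width: 0.266
```

Request:
servo_tool:
  rows:
    - [-0.1,-1,0,0,0,0,0]
    - [-0.1,-0.9,-0.2,0,0,0,0]
    - [0,0,-0.6,0,0,0,0]
    - [0,0,-0.6,0,0,0,0]
    - [0,0,-0.6,0,0,0,0]
    - [0,0,0,0,0,0,0]
    - [0,0,0,0,0,0,0]
    - [0,0,0,0,0,0,0]
    - [0,0,0,0,0,0,0]
    - [0,0,0,0,0,0,0]

```text
time_s: 8.1
eef_pos: [0.5177, -0.1851, 0.154]
ee_rot: [0.645, 0.764, 0.0, 0.0]
contact_force: [-0.7, -0.4, -1.3]
width: 0.267
```

```bash
python3 - <<'E'
from h import *
import pickle
s=bot.snapshot("side");c=bot.snapshot("scene")
pickle.dump((s,c),open("snap3.pkl","wb"))
p=bot.state()["eef_pos"];print(p,bot.state()["contact_force"])
k=[]
for im in (s,c):
    a=proj(im,[.5175,-.2145,.056]);t=proj(im,p-[0,0,.0528]);print(a,t);a=a.astype(int)
    print("origin",a-[30,35])
    k.append(cv2.resize(cv2.cvtColor(im["frame"],cv2.COLOR_RGB2BGR)[a[1]-35:a[1]+20,a[0]-30:a[0]+30],None,fx=6,fy=6,interpolation=0))
cv2.imwrite("pics/over3.png",np.hstack(k))
E
```

```text
[ 0.51757142 -0.18506145  0.15391094] [-0.53320464 -0.6376723  -1.32059265]
[355.39404998 173.65692993] [352.58030817 165.15893392]
origin [325 138]
[273.87097884 229.07383939] [279.62691724 210.23404514]
origin [243 194]
```

View pics/over3.png

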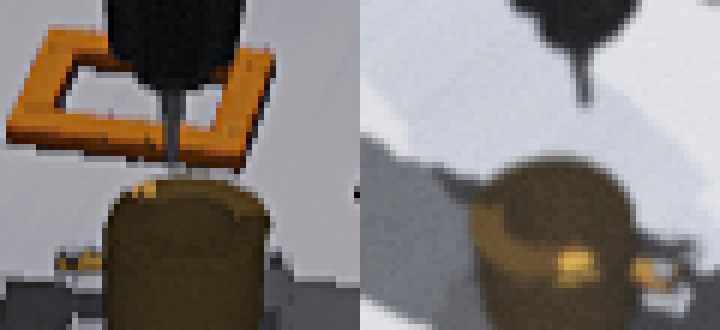

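```bash
python3 - <<'E'
from h import *
import pickle
s,c=pickle.load(open("snap3.pkl","rb"))
print(tri([(s,(353.3,164.8)),(c,(280,210.8))]))
for uv,im in (((353.3,164.8),s),((280,210.8),c)): print(onz(im,uv,.101))
E
```

```text
[ 0.51770233 -0.18630857  0.10080504]
[ 0.51636252 -0.18740048  0.101     ]
[ 0.51959352 -0.18608855  0.101     ]
```

Request:
servo_tool:
  rows:
    - [-0.01,-0.3,0,0,0,0,0]
    - [-0.01,-0.3,0,0,0,0,0]
    - [-0.01,-0.3,0,0,0,0,0]
    - [-0.01,-0.21,0,0,0,0,0]
    - [0,0,-0.3,0,0,0,0]
    - [0,0,-0.3,0,0,0,0]
    - [0,0,-0.3,0,0,0,0]
    - [0,0,-0.3,0,0,0,0]
    - [0,0,-0.3,0,0,0,0]
    - [0,0,-0.3,0,0,0,0]

```text
time_s: 9.45
eef_pos: [0.5166, -0.2126, 0.1082]
ee_rot: [0.645, 0.764, 0.0, -0.0]
contact_force: [-0.1, -0.0, -1.2]
width: 0.272
```

Request:
servo_tool:
  rows:
    - [0,0,-0.3,0,0,0,0]
    - [0,0,-0.22,0,0,0,0]
    - [0,0,0,0,0,0,0]
    - [0,0,0,0,0,0,0]
    - [0,0,0,0,0,0,0]
    - [0,0,0,0,0,0,0]
    - [0,0,0,0,0,0,0]
    - [0,0,0,0,0,0,0]
    - [0,0,0,0,0,0,0]
    - [0,0,0,0,0,0,0]

```text
time_s: 10.7
eef_pos: [0.5165, -0.2127, 0.0958]
ee_rot: [0.645, 0.764, 0.0, 0.0]
contact_force: [-0.2, -0.4, -0.9]
width: 0.274
```

```bash
python3 - <<'E'
from h import *
import pickle
s=bot.snapshot("side");c=bot.snapshot("scene")
p=bot.state()["eef_pos"];print(p,bot.state()["contact_force"],bot.state()["torque"])
k=[]
for im in (s,c):
    a=proj(im,[.5175,-.2145,.056]).astype(int)
    k.append(cv2.resize(cv2.cvtColor(im["frame"],cv2.COLOR_RGB2BGR)[a[1]-35:a[1]+20,a[0]-30:a[0]+30],None,fx=6,fy=6,interpolation=0))
cv2.imwrite("pics/in4.png",np.clip(np.hstack(k)*1.8,0,255).astype(np.uint8))
E
```

```text
[ 0.51649396 -0.21272916  0.0957172 ] [ 0.7084774   0.6114075  -1.63619965] [-0.02478109 -0.02868393 -0.01498545]
```

View pics/in4.png

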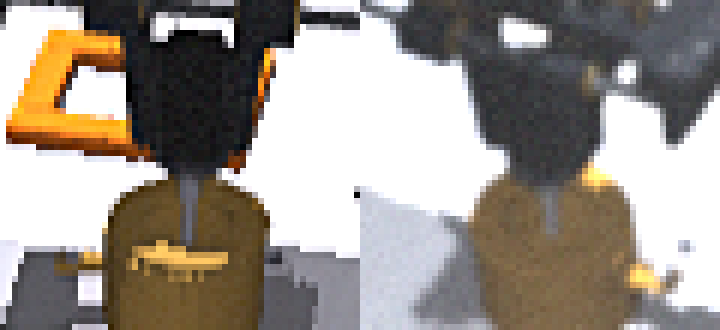

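Request:
servo_tool:
  rows:
    - [-0.06,0.2,0,0,0,0,0]
    - [-0.06,0.2,0,0,0,0,0]
    - [-0.04,0.13,0,0,0,0,0]
    - [-0.025,0.08,0,0,0,0,0]
    - [-0.015,0.06,0,0,0,0,0]
    - [-0.01,0.04,0,0,0,0,0]
    - [0,0,0,0,0,0,0]
    - [0,0,0,0,0,0,0]
    - [0,0,0,0,0,0,0]
    - [0,0,0,0,0,0,0]

```text
time_s: 12.05
eef_pos: [0.5113, -0.1953, 0.0957]
ee_rot: [0.646, 0.764, -0.0, 0.0]
contact_force: [1.1, -2.2, -2.7]
width: 0.265
```

```bash
cat > f.py <<'E'
from h import *
L=[];T=[];Pp=[]
for i in range(5):
    bot.snapshot("wrist"); st=bot.state(); L.append(st["contact_force"]);T.append(st["torque"]);Pp.append(st["eef_pos"])
F=np.mean(L,0);p=np.mean(Pp,0);a=np.radians(16.5);ex=np.array([np.cos(a),np.sin(a)]);ey=np.array([-ex[1],ex[0]])
d=p[:2]-[.5165,-.2127]
print("t",st["time_s"],"F",np.round(F,2),"std",np.round(np.std(L,0),2),"Fx' Fy'",round(F[:2]@ex,2),round(F[:2]@ey,2),"pos'",np.round([d@ex*1e3,d@ey*1e3],2),"z",p[2],"T",np.round(np.mean(T,0),3))
E
python3 f.py
```

```text
t 12.3 F [ 0.7  -2.92 -2.05] std [0.43 0.71 0.6 ] Fx' Fy' -0.16 -2.99 pos' [1.000e-02 1.826e+01] z 0.0957479670834062 T [-0.709 -0.212 -0.027]
```

Request:
servo_tool:
  rows:
    - [0.09,-0.3,0,0,0,0,0]
    - [0.09,-0.3,0,0,0,0,0]
    - [0.09,-0.3,0,0,0,0,0]
    - [0.06,-0.2,0,0,0,0,0]
    - [0.04,-0.14,0,0,0,0,0]
    - [0.03,-0.1,0,0,0,0,0]
    - [0.02,-0.08,0,0,0,0,0]
    - [0,0,0,0,0,0,0]
    - [0,0,0,0,0,0,0]
    - [0,0,0,0,0,0,0]

```text
time_s: 13.55
eef_pos: [0.5217, -0.2302, 0.0957]
ee_rot: [0.645, 0.764, 0.0, -0.0]
contact_force: [-0.5, 0.6, -0.9]
width: 0.268
```

```bash
python3 f.py
```

```text
t 13.8 F [-0.19  1.05 -1.2 ] std [0.66 0.44 0.53] Fx' Fy' 0.11 1.06 pos' [ 1.000e-02 -1.829e+01] z 0.09570150717324233 T [ 0.307  0.055 -0.006]
```

Request:
servo_tool:
  rows:
    - [-0.18,0.1,0,0,0,0,0]
    - [-0.2,0.1,0,0,0,0,0]
    - [-0.2,0.1,0,0,0,0,0]
    - [-0.14,0.08,0,0,0,0,0]
    - [-0.1,0.05,0,0,0,0,0]
    - [-0.06,0.03,0,0,0,0,0]
    - [-0.034,0.02,0,0,0,0,0]
    - [0,0,0,0,0,0,0]
    - [0,0,0,0,0,0,0]
    - [0,0,0,0,0,0,0]

```text
time_s: 15.05
eef_pos: [0.4993, -0.2186, 0.0958]
ee_rot: [0.645, 0.764, 0.0, 0.0]
contact_force: [0.2, -0.2, -0.5]
width: 0.27
```

```bash
sed -i 's/"T",/"Tstd",np.round(np.std(T,0),3),"T",/' f.py; python3 f.py
```

```text
t 15.3 F [ 1.53 -0.38 -0.55] std [0.5  0.24 0.59] Fx' Fy' 1.36 -0.8 pos' [-18.22  -0.67] z 0.09580433983467017 Tstd [0.025 0.022 0.019] T [-0.056 -0.356  0.018]
```

Request:
servo_tool:
  rows:
    - [0.29,0.086,0,0,0,0,0]
    - [0.29,0.086,0,0,0,0,0]
    - [0.29,0.086,0,0,0,0,0]
    - [0.2,0.059,0,0,0,0,0]
    - [0.14,0.041,0,0,0,0,0]
    - [0.1,0.03,0,0,0,0,0]
    - [0.07,0.021,0,0,0,0,0]
    - [0.047,0.014,0,0,0,0,0]
    - [0,0,0,0,0,0,0]
    - [0,0,0,0,0,0,0]

```text
time_s: 16.55
eef_pos: [0.5339, -0.2081, 0.0956]
ee_rot: [0.646, 0.764, -0.0, -0.0]
contact_force: [-1.6, -0.9, -1.1]
width: 0.27
```

```bash
python3 f.py
```

```text
t 16.8 F [-2.23 -0.82 -1.14] std [0.55 0.36 0.29] Fx' Fy' -2.37 -0.15 pos' [18.11 -0.52] z 0.09560726693528626 Tstd [0.01  0.029 0.023] T [-0.143  0.555 -0.01 ]
```

```bash
python3 - <<'E'
import numpy as np
r=20.5
for k in range(22):
    a=np.radians(16.5+18*k+9+90);L=2*r*np.sin(np.radians(9))/5/25
    print(k,18*k,"->",18*k+18,round(L*np.cos(a),3),round(L*np.sin(a),3))
E
```

```text
0 0 -> 18 -0.022 0.046
1 18 -> 36 -0.035 0.037
2 36 -> 54 -0.045 0.024
3 54 -> 72 -0.05 0.009
4 72 -> 90 -0.051 -0.007
5 90 -> 108 -0.046 -0.022
6 108 -> 126 -0.037 -0.035
7 126 -> 144 -0.024 -0.045
8 144 -> 162 -0.009 -0.05
9 162 -> 180 0.007 -0.051
10 180 -> 198 0.022 -0.046
11 198 -> 216 0.035 -0.037
12 216 -> 234 0.045 -0.024
13 234 -> 252 0.05 -0.009
14 252 -> 270 0.051 0.007
15 270 -> 288 0.046 0.022
16 288 -> 306 0.037 0.035
17 306 -> 324 0.024 0.045
18 324 -> 342 0.009 0.05
19 342 -> 360 -0.007 0.051
20 360 -> 378 -0.022 0.046
21 378 -> 396 -0.035 0.037
```

Request:
servo_tool:
  rows:
    - [0.027,0.008,0,0,0,0,0]
    - [0.027,0.008,0,0,0,0,0]
    - [0,0,0,0,0,0,0]
    - [0,0,0,0,0,0,0]
    - [0,0,0,0,0,0,0]
    - [-0.022,0.046,0,0,0,0,0]
    - [-0.022,0.046,0,0,0,0,0]
    - [-0.022,0.046,0,0,0,0,0]
    - [-0.022,0.046,0,0,0,0,0]
    - [-0.022,0.046,0,0,0,0,0]

```text
time_s: 18.05
eef_pos: [0.5337, -0.203, 0.096]
ee_rot: [0.646, 0.764, -0.0, 0.001]
contact_force: [-3.5, -3.7, -0.9]
width: 0.271
```

```bash
cat > g.py <<'E'
from h import *
st=bot.state();p=st["eef_pos"];T=st["torque"]-np.array([-.025,-.029,0]);L=.237
F=np.array([-T[1]/L,T[0]/L]);a=np.radians(16.5);ex=np.array([np.cos(a),np.sin(a)]);ey=np.array([-ex[1],ex[0]])
d=(p[:2]-[.5165,-.2127])*1e3;q=np.array([d@ex,d@ey])-[-.39,-.52];f=np.array([F@ex,F@ey])
n=q/np.linalg.norm(q);t=np.array([-n[1],n[0]])
print("t",round(st["time_s"],2),"ang",round(np.degrees(np.arctan2(q[1],q[0])),1),"r",round(np.linalg.norm(q),2),"Fout",round(-f@n,2),"Ftan",round(f@t,2),"|F|",round(np.linalg.norm(f),2),"raw",np.round(st["contact_force"],1),"z",round(p[2],4),st["width"])
E
python3 g.py
```

```text
t 18.05 ang 14.1 r 20.27 Fout 5.67 Ftan -1.76 |F| 5.94 raw [-3.5 -3.7 -0.9] z 0.096 0.27102852388545906
```

Request:
servo_tool:
  rows:
    - [-0.037,0.035,0,0,0,0,0]
    - [-0.037,0.035,0,0,0,0,0]
    - [-0.037,0.035,0,0,0,0,0]
    - [-0.037,0.035,0,0,0,0,0]
    - [-0.037,0.035,0,0,0,0,0]
    - [-0.044,0.023,0,0,0,0,0]
    - [-0.044,0.023,0,0,0,0,0]
    - [-0.044,0.023,0,0,0,0,0]
    - [-0.044,0.023,0,0,0,0,0]
    - [-0.044,0.023,0,0,0,0,0]

```text
time_s: 19.3
eef_pos: [0.5247, -0.1949, 0.0963]
ee_rot: [0.645, 0.764, 0.001, 0.002]
contact_force: [-0.2, -5.9, -0.4]
width: 0.268
```

```bash
python3 g.py
```

```text
t 19.3 ang 49.0 r 20.26 Fout 4.38 Ftan -2.0 |F| 4.82 raw [-0.2 -5.9 -0.4] z 0.0963 0.26752675525314445
```

Request:
servo_tool:
  rows:
    - [-0.05,0.009,0,0,0,0,0]
    - [-0.05,0.009,0,0,0,0,0]
    - [-0.05,0.009,0,0,0,0,0]
    - [-0.05,0.009,0,0,0,0,0]
    - [-0.05,0.009,0,0,0,0,0]
    - [-0.051,-0.007,0,0,0,0,0]
    - [-0.051,-0.007,0,0,0,0,0]
    - [-0.051,-0.007,0,0,0,0,0]
    - [-0.051,-0.007,0,0,0,0,0]
    - [-0.051,-0.007,0,0,0,0,0]

```text
time_s: 20.55
eef_pos: [0.5118, -0.194, 0.096]
ee_rot: [0.645, 0.764, 0.001, 0.001]
contact_force: [3.8, -4.0, -1.0]
width: 0.27
```

```bash
python3 g.py
```

```text
t 20.55 ang 86.5 r 19.86 Fout 4.53 Ftan -3.14 |F| 5.51 raw [ 3.8 -4.  -1. ] z 0.096 0.2703964917804846
```

Request:
servo_tool:
  rows:
    - [-0.046,-0.022,0,0,0,0,0]
    - [-0.046,-0.022,0,0,0,0,0]
    - [-0.046,-0.022,0,0,0,0,0]
    - [-0.046,-0.022,0,0,0,0,0]
    - [-0.046,-0.022,0,0,0,0,0]
    - [-0.037,-0.035,0,0,0,0,0]
    - [-0.037,-0.035,0,0,0,0,0]
    - [-0.037,-0.035,0,0,0,0,0]
    - [-0.037,-0.035,0,0,0,0,0]
    - [-0.037,-0.035,0,0,0,0,0]

```text
time_s: 21.8
eef_pos: [0.5009, -0.2008, 0.0959]
ee_rot: [0.645, 0.764, 0.001, 0.0]
contact_force: [4.3, -1.1, -2.3]
width: 0.275
```

```bash
python3 g.py
```

```text
t 21.8 ang 124.5 r 19.8 Fout 4.73 Ftan -2.94 |F| 5.57 raw [ 4.3 -1.1 -2.3] z 0.0959 0.2748964805153628
```

Request:
servo_tool:
  rows:
    - [-0.024,-0.045,0,0,0,0,0]
    - [-0.024,-0.045,0,0,0,0,0]
    - [-0.024,-0.045,0,0,0,0,0]
    - [-0.024,-0.045,0,0,0,0,0]
    - [-0.024,-0.045,0,0,0,0,0]
    - [-0.009,-0.05,0,0,0,0,0]
    - [-0.009,-0.05,0,0,0,0,0]
    - [-0.009,-0.05,0,0,0,0,0]
    - [-0.009,-0.05,0,0,0,0,0]
    - [-0.009,-0.05,0,0,0,0,0]

```text
time_s: 23.05
eef_pos: [0.4963, -0.212, 0.0957]
ee_rot: [0.645, 0.764, 0.001, -0.0]
contact_force: [4.5, 2.1, -0.4]
width: 0.27
```

```bash
python3 g.py
```

```text
t 23.05 ang 159.8 r 20.05 Fout 4.92 Ftan -2.2 |F| 5.39 raw [ 4.5  2.1 -0.4] z 0.0957 0.270352469679653
```

Request:
servo_tool:
  rows:
    - [0.007,-0.051,0,0,0,0,0]
    - [0.007,-0.051,0,0,0,0,0]
    - [0.007,-0.051,0,0,0,0,0]
    - [0.007,-0.051,0,0,0,0,0]
    - [0.007,-0.051,0,0,0,0,0]
    - [0.022,-0.046,0,0,0,0,0]
    - [0.022,-0.046,0,0,0,0,0]
    - [0.022,-0.046,0,0,0,0,0]
    - [0.022,-0.046,0,0,0,0,0]
    - [0.022,-0.046,0,0,0,0,0]

```text
time_s: 24.3
eef_pos: [0.4987, -0.2237, 0.0954]
ee_rot: [0.645, 0.764, 0.0, -0.002]
contact_force: [2.8, 4.8, -1.0]
width: 0.27
```

```bash
python3 g.py
```

```text
t 24.3 ang -165.9 r 20.36 Fout 5.48 Ftan -1.93 |F| 5.81 raw [ 2.8  4.8 -1. ] z 0.0954 0.26978170711850014
```

Request:
servo_tool:
  rows:
    - [0.037,-0.036,0,0,0,0,0]
    - [0.037,-0.036,0,0,0,0,0]
    - [0.037,-0.036,0,0,0,0,0]
    - [0.037,-0.036,0,0,0,0,0]
    - [0.037,-0.036,0,0,0,0,0]
    - [0.045,-0.024,0,0,0,0,0]
    - [0.045,-0.024,0,0,0,0,0]
    - [0.045,-0.024,0,0,0,0,0]
    - [0.045,-0.024,0,0,0,0,0]
    - [0.045,-0.024,0,0,0,0,0]

```text
time_s: 25.55
eef_pos: [0.5076, -0.2316, 0.095]
ee_rot: [0.645, 0.764, -0.001, -0.002]
contact_force: [0.8, 4.8, -0.9]
width: 0.271
```

```bash
python3 g.py
```

```text
t 25.55 ang -131.9 r 20.23 Fout 4.86 Ftan -1.99 |F| 5.25 raw [ 0.8  4.8 -0.9] z 0.095 0.27115761106025604
```

Request:
servo_tool:
  rows:
    - [0.05,-0.009,0,0,0,0,0]
    - [0.05,-0.009,0,0,0,0,0]
    - [0.05,-0.009,0,0,0,0,0]
    - [0.05,-0.009,0,0,0,0,0]
    - [0.05,-0.009,0,0,0,0,0]
    - [0.051,0.007,0,0,0,0,0]
    - [0.051,0.007,0,0,0,0,0]
    - [0.051,0.007,0,0,0,0,0]
    - [0.051,0.007,0,0,0,0,0]
    - [0.051,0.007,0,0,0,0,0]

```text
time_s: 26.8
eef_pos: [0.5199, -0.2333, 0.0952]
ee_rot: [0.646, 0.764, -0.002, -0.002]
contact_force: [-4.3, 3.5, -1.0]
width: 0.268
```

```bash
python3 g.py
```

```text
t 26.8 ang -96.1 r 20.36 Fout 4.91 Ftan -4.05 |F| 6.37 raw [-4.3  3.5 -1. ] z 0.0952 0.26776977546334296
```

Request:
servo_tool:
  rows:
    - [0.045,0.025,0,0,0,0,0]
    - [0.045,0.025,0,0,0,0,0]
    - [0.045,0.025,0,0,0,0,0]
    - [0.045,0.025,0,0,0,0,0]
    - [0.045,0.025,0,0,0,0,0]
    - [0.037,0.035,0,0,0,0,0]
    - [0.037,0.035,0,0,0,0,0]
    - [0.037,0.035,0,0,0,0,0]
    - [0.037,0.035,0,0,0,0,0]
    - [0.037,0.035,0,0,0,0,0]

```text
time_s: 28.05
eef_pos: [0.5311, -0.2268, 0.0955]
ee_rot: [0.646, 0.763, -0.002, -0.001]
contact_force: [-6.1, 0.4, -0.9]
width: 0.269
```

```bash
python3 g.py
```

```text
t 28.05 ang -58.8 r 20.05 Fout 5.48 Ftan -3.24 |F| 6.37 raw [-6.1  0.4 -0.9] z 0.0955 0.26893071207407354
```

Request:
servo_tool:
  rows:
    - [0.021,0.047,0,0,0,0,0]
    - [0.021,0.047,0,0,0,0,0]
    - [0.021,0.047,0,0,0,0,0]
    - [0.021,0.047,0,0,0,0,0]
    - [0.021,0.047,0,0,0,0,0]
    - [0.009,0.05,0,0,0,0,0]
    - [0.009,0.05,0,0,0,0,0]
    - [0.009,0.05,0,0,0,0,0]
    - [0.009,0.05,0,0,0,0,0]
    - [0.009,0.05,0,0,0,0,0]

```text
time_s: 29.3
eef_pos: [0.5361, -0.2149, 0.0958]
ee_rot: [0.646, 0.763, -0.001, 0.0]
contact_force: [-5.1, -1.4, -1.0]
width: 0.271
```

```bash
python3 g.py
```

```text
t 29.3 ang -21.2 r 19.94 Fout 5.27 Ftan -2.46 |F| 5.82 raw [-5.1 -1.4 -1. ] z 0.0958 0.27106467977469045
```

Seven eighths done with steady force. Next I close the circle past the start angle.

Request:
servo_tool:
  rows:
    - [-0.007,0.051,0,0,0,0,0]
    - [-0.007,0.051,0,0,0,0,0]
    - [-0.007,0.051,0,0,0,0,0]
    - [-0.007,0.051,0,0,0,0,0]
    - [-0.007,0.051,0,0,0,0,0]
    - [-0.02,0.04,0,0,0,0,0]
    - [-0.01,0.02,0,0,0,0,0]
    - [0,0,0,0,0,0,0]
    - [0,0,0,0,0,0,0]
    - [0,0,0,0,0,0,0]

```text
time_s: 30.55
eef_pos: [0.5353, -0.2071, 0.096]
ee_rot: [0.646, 0.763, -0.0, 0.001]
contact_force: [-3.3, -2.8, -1.4]
width: 0.271
```

```bash
python3 g.py
```

```text
t 30.55 ang 1.5 r 19.96 Fout 5.3 Ftan -2.69 |F| 5.95 raw [-3.3 -2.8 -1.4] z 0.096 0.27080849084995895
```

Request:
servo_tool:
  rows:
    - [-0.007,0.025,0,0,0,0,0]
    - [-0.007,0.025,0,0,0,0,0]
    - [-0.007,0.025,0,0,0,0,0]
    - [-0.007,0.025,0,0,0,0,0]
    - [0,0,0,0,0,0,0]
    - [0,0,0,0,0,0,0]
    - [0,0,0,0,0,0,0]
    - [0,0,0,0,0,0,0]
    - [0,0,0,0,0,0,0]
    - [0,0,0,0,0,0,0]

```text
time_s: 31.8
eef_pos: [0.5346, -0.2047, 0.096]
ee_rot: [0.646, 0.763, -0.0, 0.001]
contact_force: [-3.4, -3.7, -1.0]
width: 0.269
```

```bash
python3 g.py; python3 f.py
```

```text
t 31.8 ang 8.8 r 20.22 Fout 5.51 Ftan -2.13 |F| 5.91 raw [-3.4 -3.7 -1. ] z 0.096 0.26866731882542383
t 32.05 F [-4.   -4.2  -0.54] std [0.47 0.48 0.47] Fx' Fy' -5.03 -2.89 pos' [19.6   2.58] z 0.09601621499449917 Tstd [0.023 0.021 0.027] T [-1.027  0.984  0.011]
```

Request:
servo_tool:
  rows:
    - [-0.15,-0.07,0,0,0,0,0]
    - [-0.25,-0.11,0,0,0,0,0]
    - [-0.25,-0.11,0,0,0,0,0]
    - [-0.1,-0.06,0,0,0,0,0]
    - [0,0,0,0,0,0,0]
    - [0,0,0.3,0,0,0,0]
    - [0,0,0.5,0,0,0,0]
    - [0,0,0.6,0,0,0,0]
    - [0,0,0.7,0,0,0,0]
    - [0,0,0.7,0,0,0,0]

```text
time_s: 33.3
eef_pos: [0.5156, -0.2119, 0.1674]
ee_rot: [0.645, 0.764, 0.0, 0.001]
contact_force: [0.3, 0.3, -0.9]
width: 0.269
```

```bash
cat > tl.py <<'E'
from h import *
import pickle,sys
n=sys.argv[1]
s=bot.snapshot("side");c=bot.snapshot("scene");w=bot.snapshot("wrist")
pickle.dump((s,c,w),open(f"snap{n}.pkl","wb"))
st=bot.state();p=st["eef_pos"];print(st["time_s"],p,st["ee_rot"],st["contact_force"],st["torque"])
k=[]
for im in (s,c):
    a=proj(im,p-[0,0,.0528]);print("expect",a);a=a.astype(int);print("origin",a-[33,45])
    k.append(cv2.resize(cv2.cvtColor(im["frame"],cv2.COLOR_RGB2BGR)[a[1]-45:a[1]+15,a[0]-33:a[0]+33],None,fx=6,fy=6,interpolation=0))
cv2.imwrite(f"pics/tip{n}.png",np.hstack(k))
cv2.imwrite(f"pics/wrist{n}.png",cv2.cvtColor(w["frame"],cv2.COLOR_RGB2BGR))
E
python3 tl.py 5
```

```text
33.45 [ 0.51618343 -0.21213755  0.16719758] [6.45510299e-01 7.63750066e-01 6.02449688e-04 1.38833018e-03] [-0.27981207  0.95456837 -1.59872456] [0.00780829 0.01945251 0.05572626]
expect [356.27089065 155.43473485]
origin [323 110]
expect [272.21210495 212.5008539 ]
origin [239 167]
```

View pics/tip5.png

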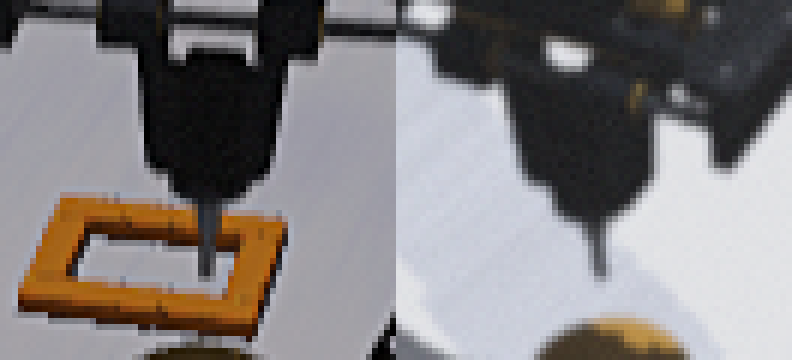

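Request:
servo_tool:
  rows:
    - [0.08,0.8,0,0,0,0,0]
    - [0.08,0.96,0,0,0,0,0]
    - [0.08,0.96,0,0,0,0,0]
    - [0.08,0.96,0,0,0,0,0]
    - [0.08,0.96,0,0,0,0,0]
    - [0.08,0.96,0,0,0,0,0]
    - [0.08,0.96,0,0,0,0,0]
    - [0.08,0.96,0,0,0,0,0]
    - [0.08,0.96,0,0,0,0,0]
    - [0.08,0.96,0,0,0,0,0]

```text
time_s: 34.7
eef_pos: [0.535, 0.0249, 0.1653]
ee_rot: [0.645, 0.764, -0.0, -0.0]
contact_force: [-0.0, 0.7, -1.5]
width: 0.269
```

Request:
servo_tool:
  rows:
    - [0.08,0.96,0,0,0,0,0]
    - [0.08,0.96,0,0,0,0,0]
    - [0.08,0.96,0,0,0,0,0]
    - [0.08,0.96,0,0,0,0,0]
    - [0.08,0.96,0,0,0,0,0]
    - [0.05,0.9,0,0,0,0,0]
    - [0,0,0,0,0,0,0]
    - [0,0,0,0,0,0,0]
    - [0,0,0,0,0,0,0]
    - [0,0,0,0,0,0,0]

```text
time_s: 35.95
eef_pos: [0.5467, 0.1655, 0.1657]
ee_rot: [0.646, 0.763, -0.0, 0.0]
contact_force: [-0.3, -0.0, -0.5]
width: 0.268
```

```bash
python3 tl.py 6
```

```text
36.1 [0.5466813  0.16619291 0.16576124] [ 6.45679041e-01  7.63608913e-01 -1.49965105e-05  6.23980947e-05] [ 1.16079989 -0.24657535 -1.38066635] [ 0.04106552  0.03037751 -0.00681735]
expect [286.21437418 251.29989854]
origin [253 206]
expect [358.7286399  143.61647517]
origin [325  98]
```

View pics/tip6.png

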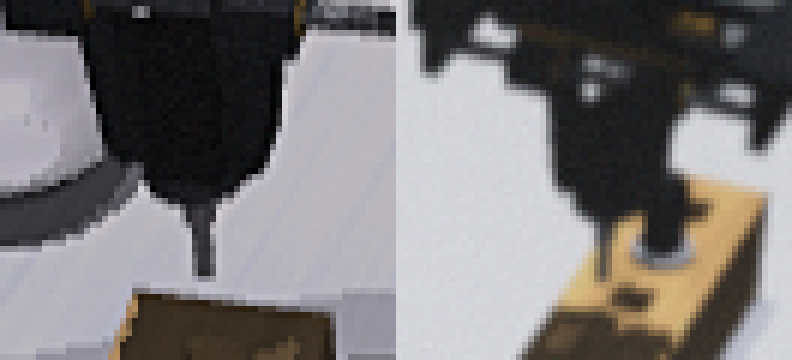

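Request:
servo_tool:
  rows:
    - [0.03,0.05,-0.2,0,0,0,0]
    - [0,0,-0.4,0,0,0,0]
    - [0,0,-0.4,0,0,0,0]
    - [0,0,-0.4,0,0,0,0]
    - [0,0,-0.4,0,0,0,0]
    - [0,0,-0.4,0,0,0,0]
    - [0,0,-0.3,0,0,0,0]
    - [0,0,-0.3,0,0,0,0]
    - [0,0,0,0,0,0,0]
    - [0,0,0,0,0,0,0]

```text
time_s: 37.35
eef_pos: [0.5475, 0.168, 0.0959]
ee_rot: [0.645, 0.764, 0.0, 0.0]
contact_force: [0.1, 0.1, -1.3]
width: 0.271
```

```bash
python3 tl.py 7
```

```text
37.5 [0.54761202 0.16797647 0.09609365] [6.45447291e-01 7.63804711e-01 3.50108737e-04 1.88820815e-04] [-0.20486997 -0.2165785  -0.60402362] [ 0.03070864 -0.0265554  -0.07888277]
expect [287.74782921 276.38059444]
origin [254 231]
expect [358.1928778  161.53132595]
origin [325 116]
```

View pics/tip7.png

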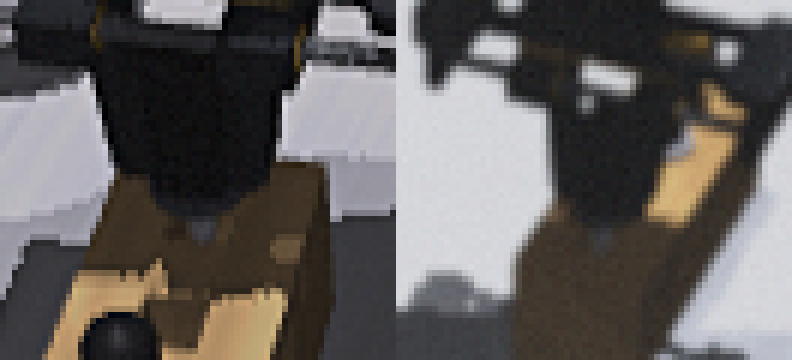

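Request:
servo_tool:
  rows:
    - [0,0,-0.2,0,0,0,0]
    - [0,0,-0.2,0,0,0,0]
    - [0,0,-0.12,0,0,0,0]
    - [0,0,-0.08,0,0,0,0]
    - [0,0,-0.04,0,0,0,0]
    - [0,0,-0.03,0,0,0,0]
    - [0,0,0,0,0,0,0]
    - [0,0,0,0,0,0,0]
    - [0,0,0,0,0,0,0]
    - [0,0,0,0,0,0,0]

```text
time_s: 38.75
eef_pos: [0.5474, 0.1678, 0.079]
ee_rot: [0.645, 0.764, 0.0, 0.0]
contact_force: [-0.2, 0.2, -1.7]
width: 0.268
```

```bash
python3 f.py
```

```text
t 39.0 F [-0.07  0.11 -1.01] std [0.35 0.5  0.25] Fx' Fy' -0.04 0.13 pos' [137.69 356.13] z 0.07900598077080143 Tstd [0.011 0.013 0.045] T [0.014 0.003 0.006]
```

Request:
servo_tool:
  rows:
    - [0,0,-0.02,0,0,0,0]
    - [0,0,-0.02,0,0,0,0]
    - [0,0,0,0,0,0,0]
    - [0,0,0,0,0,0,0]
    - [0,0,0,0,0,0,0]
    - [0,0,0,0,0,0,0]
    - [0,0,0,0,0,0,0]
    - [0,0,0,0,0,0,0]
    - [0,0,0,0,0,0,0]
    - [0,0,0,0,0,0,0]

```text
time_s: 40.25
eef_pos: [0.5474, 0.1679, 0.0788]
ee_rot: [0.645, 0.764, 0.0, 0.0]
contact_force: [-1.5, 0.0, 5.7]
width: 0.271
```

```bash
python3 f.py
```

```text
t 40.5 F [-1.45 -0.83  6.32] std [0.68 0.48 0.49] Fx' Fy' -1.63 -0.38 pos' [137.73 356.13] z 0.07875098824651301 Tstd [0.021 0.028 0.026] T [-0.069  0.383  0.018]
```

The shoulder is seated: the vertical force went from −1 N to +6 N at the same height as when I grasped it. Next I open and back off.

Request:
servo_tool:
  rows:
    - [0,0,0,0,0,0,0.4]
    - [0,0,0,0,0,0,0.7]
    - [0,0,0,0,0,0,1]
    - [0,0,0,0,0,0,1]
    - [0,0,0,0,0,0,1]
    - [0,0,0,0,0,0,1]
    - [0,0,0,0,0,0,1]
    - [0,0,0,0,0,0,1]
    - [0,0,0.2,0,0,0,1]
    - [0,0,0.4,0,0,0,1]

```text
time_s: 41.75
eef_pos: [0.5471, 0.1678, 0.0933]
ee_rot: [0.645, 0.764, -0.0, -0.0]
contact_force: [0.2, -0.8, -0.7]
width: 0.997
```

Request:
servo_tool:
  rows:
    - [0,0,0.6,0,0,0,1]
    - [0,0,0.8,0,0,0,1]
    - [0,0,0.8,0,0,0,1]
    - [0,0,0.8,0,0,0,1]
    - [0,0,0.8,0,0,0,1]
    - [0,0,0.8,0,0,0,1]
    - [0,-0.8,0.4,0,0,0,1]
    - [0,-0.8,0,0,0,0,1]
    - [0,-0.8,0,0,0,0,1]
    - [0,-0.8,0,0,0,0,1]

```text
time_s: 43.0
eef_pos: [0.547, 0.0862, 0.2176]
ee_rot: [0.646, 0.764, -0.0, -0.0]
contact_force: [1.9, 0.4, -0.5]
width: 1.003
```

```bash
python3 - <<'E'
from h import *
s=bot.snapshot("side");c=bot.snapshot("scene");w=bot.snapshot("wrist")
st=bot.state();print(st["time_s"],st["eef_pos"],st["contact_force"],st["width"])
k=[cv2.resize(cv2.cvtColor(im["frame"],cv2.COLOR_RGB2BGR)[b:b+140,a:a+100],None,fx=4,fy=4,interpolation=0) for im,a,b in ((s,230,230),)]
cv2.imwrite("pics/end_side.png",k[0]);cv2.imwrite("pics/end_wrist.png",cv2.cvtColor(w["frame"],cv2.COLOR_RGB2BGR));cv2.imwrite("pics/end_scene.png",cv2.cvtColor(c["frame"],cv2.COLOR_RGB2BGR))
E
```

```text
43.15 [0.5472667  0.08618442 0.21763734] [-0.03470693  0.39645411  0.20996137] 0.9998334388585673
```

View pics/end_side.png

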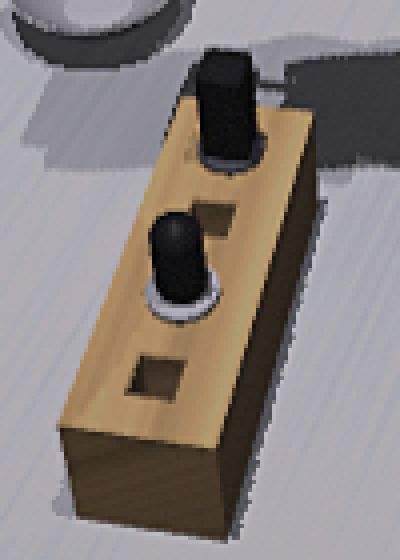

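View pics/end_wrist.png

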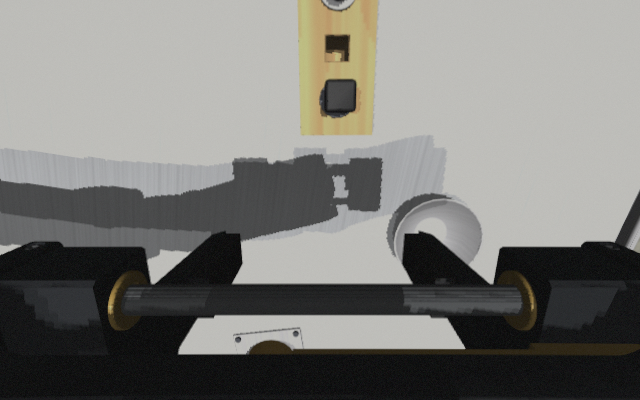

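View pics/end_scene.png

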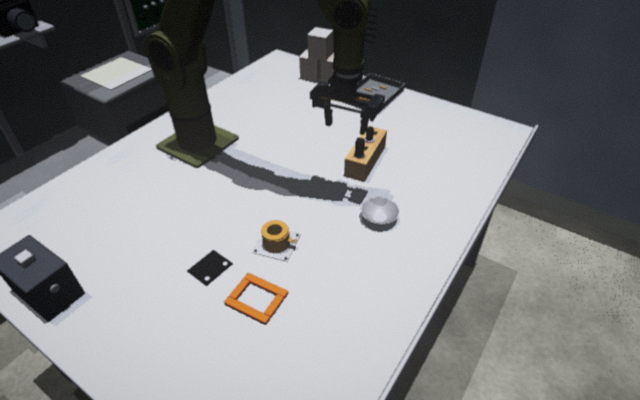

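The tool stands in the end slot, handle at side-crop (228,105), just as at the start. The nut driver (180,260), reflector, shutter plate and bezel look unmoved. I'll hand in now.

```bash
python3 -c "
from rig import bot
print(bot.close_job())"
```

```text
the job is handed in; nothing more can be done
None
```

I ran the deburring tool once round the floating ring's bore and put it back upright in its original end slot. The job was handed in at about 43 s. It reports no verdict, so I can't confirm each judged step.

- **Finding the bore:** I probed it on all four sides. Its centre lay about 0.4 mm and 0.5 mm from where I had put it from the camera images.
- **The circle:** it started on the lug side, went anticlockwise and closed about 8° past the start, in about 13 s.
- **Force:** the end-of-move readings taken during the circle were 4.4 to 5.7 N outward. With drag along the edge they came to 4.8 to 6.4 N in all, against the 12 N limit. I only read the force at the end of each move, so short peaks between readings were not seen. It ran a little above 5 N on the last third, and I eased it inward there.
- **Depth:** the tip was about 13 mm below the ring's top throughout, judging by the arm's height and one camera check of the tip.
- **Putting back:** the vertical force rose to about +6 N at the height where I first gripped the tool, so the shoulder is down on the wood. The gripper was about 0.3 mm from the measured slot centre when it let go.
- **Final pictures:** the tool stands upright and released, and the nut driver, reflector, shutter plate and bezel look unmoved.

**Disagreements:**
- The two fixed cameras differed by 2 to 3 mm in x, so I steered by tip-to-bore differences within each view.
- The sideways stiffness came out at about 1.65 N/mm against the stated 2.5, probably from give in the grip, so I used the measured value.
- One early camera check put the tip 4 mm lower than expected; the next one agreed.

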